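# Refit the sifter top and uncover it

## Task

Get the blue sugar jar ready for dusting: take the wooden storage lid off it and set the lid down upright on the round board. Then pick up the steel sifter top by its wide rim with its copper dust cap still sitting on it, lower the two together into the mouth of the jar until the rim sits fully home, and let go. Finally lift the copper cap alone straight up, leaving the sifter top seated in the jar, and finish still holding the cap upright in the air, clear above the jar; leave the jar standing in its place and do not disturb the other things.

Things in the scene. Friction and masses are not known exactly. Their poses are not given: they have to be found in the camera images.
- jar: Loose blue stoneware jar, 95 mm tall, 0.55 kg: body 76 mm across up to 52 mm, then a shoulder, and from 64 mm up a straight round neck 57 mm outside and 50 mm inside. Origin at the centre of its underside, z up. Stands on the worktop.
- store_lid: Wooden storage lid, loose on the jar, 80 g. Origin at the centre of its cork plug's underside, z up. Plug 16 mm high, 45 mm wide, tapering to 38 mm at the bottom; wooden disc 66 mm across from 16 to 25 mm; round knob 20 mm across from 25 to 47 mm. In the jar its origin is 79 mm above the jar's underside.
- sifter: Steel sifter top standing on its plug on the worktop under the copper cap, 160 g. Origin at the centre of the plug underside, z up. Plug 16 mm high, 45 wide, tapering to 38 below; round rim 66 mm across from 16 to 28 mm (grip its edge, fingers either side of the cap); boss 40 mm across from 28 to 39 mm, inside the cap. Seated, the rim rests on the neck, origin 79 mm above the jar underside.
- cap: Copper dust cap, a plain upturned cup sitting loose over the sifter's boss on top of the rim (lifting by the cap leaves the sifter behind). 50 mm across, 30 mm tall, 2.5 mm wall. Origin at the centre of its open lower edge, z up, 28 mm above the sifter's origin when nested. About 50 g.
- board: Loose round wooden board, 270 mm across, 20 mm thick, lying on the worktop. Origin at the centre of its underside.
- salt_shaker: Bystander: glass salt shaker, 44 mm across, 90 mm tall. Origin at the centre of its underside.
- honey_jar: Bystander: honey jar with black lid, 63 mm across, 94 mm tall. Origin at the centre of its underside.
- prep_bowl: Bystander: purple bowl, 125 mm across, 61 mm tall. Origin at the centre of its underside.

How it is judged (in metres and radians):
On the way, in this order (a step that is already met when the one before it is completed fails the run):
1. the storage lid stands upright on the round board, let go (horizontal distance between store_lid and board below 0.12 m and angle between store_lid's own z axis and vertical below 0.15 rad and height (world z) of store_lid below 0.035 m and contact force between store_lid and board above 0.02 N and contact force between the fingers and store_lid below 0.1 N), for 0.2 s.
2. the sifter top is up in the air, more than 30 mm off the worktop, with the cap nested on it (height (world z) of sifter above 0.03 m and contact force between the fingers and sifter above 0.5 N and horizontal distance between sifter and jar above 0.06 m and horizontal distance between cap and sifter below 0.008 m and z of cap in the frame of sifter between 0.022 and 0.034 m), for 0.2 s.
3. the sifter top is seated in the jar with the cap still on it, let go (horizontal distance between sifter and jar below 0.007 m and z of sifter in the frame of jar between 0.075 and 0.083 m and angle between sifter's own z axis and vertical below 0.1 rad and horizontal distance between cap and sifter below 0.008 m and z of cap in the frame of sifter between 0.022 and 0.034 m and contact force between the fingers and sifter below 0.1 N), for 0.2 s.
At the end, for the whole second after the job is handed in: Cap held still, upright (0.2 rad), over 22 mm above the sifter rim, within 60 mm of the jar axis. Sifter home in the jar (4 mm height, 7 mm centre, 0.1 rad), not touched by fingers; jar upright, within 40 mm of start; lid upright on the board, 120 mm of its centre; others within 30 mm (all of step 1 and horizontal distance between sifter and jar below 0.007 m and z of sifter in the frame of jar between 0.075 and 0.083 m and angle between each of sifter, jar's own z axis and vertical below 0.1 rad and z of cap in the frame of sifter above 0.05 m and angle between cap's own z axis and vertical below 0.2 rad and contact force between the fingers and cap above 1 N and contact force between cap and sifter below 0.05 N and contact force between cap and jar below 0.05 N and horizontal distance between cap and jar below 0.06 m and linear speed of each of cap, sifter below 0.02 m/s and contact force between the fingers and sifter below 0.1 N and distance of jar from where it was at the start of the episode below 0.04 m and distance of each of salt_shaker, honey_jar, prep_bowl from where it was at the start of the episode below 0.03 m); the arm keeps its last pose, push and grip.
It fails at once if the cap comes off the sifter (more than 15 mm) while the sifter is not seated in the jar ((z of cap in the frame of sifter above 0.043 m or horizontal distance between cap and sifter above 0.015 m) and not (horizontal distance between sifter and jar below 0.009 m and z of sifter in the frame of jar between 0.072 and 0.085 m)).
It fails at once if the sifter top is dropped into the jar from more than 12 mm above its seat (horizontal distance between sifter and jar below 0.05 m and z of sifter in the frame of jar above 0.091 m and contact force between the fingers and sifter below 0.01 N).
It fails at once if the jar is tipped (more than 0.3 rad) or pushed more than 40 mm from its place (angle between jar's own z axis and vertical above 0.3 rad or distance of jar from where it was at the start of the episode above 0.04 m).
It fails at once if a bystander is moved more than 30 mm (distance of any of salt_shaker, honey_jar, prep_bowl from where it was at the start of the episode above 0.03 m).
It also fails if it takes over 72 s, if anything falls off the work surface, if the arm or the gripper's body presses on something with over 40 N, if the wrist force passes 120 N, or if a joint passes its speed limit or range.

## Robot

A 6-joint arm with a two-finger parallel gripper is mounted at the origin on a cart in front of the work surface, level with it; the furniture and walls round the work are solid. World frame = base frame: x ahead of the robot, y to its left, z up, the work surface at z = 0. Lengths are in mm, angles in degrees, forces in N, time in s.
With the tool pointing down it reaches from about 350 to 1000 mm from the base axis. Payload 7.1 kg.
Tool frame: the origin (TCP) lies between the finger pads; the fingertips stand 22 mm ahead of it and the grasp point (between the pads) lies 3 mm ahead of it (arm.tcp_to_tips is the distance from the TCP to the fingertips, in mm); z points along the fingers, y is the line along which they close (so a half turn about z gives the same grasp; the last joint's range is limited). The gripper opens to 85 mm and grips with 20 to 120 N. Pads are 22 mm wide; open, the fingers measure 114 mm over their backs; the gripper's body (76 mm by 85 mm) begins 54 mm behind the grasp point. The pads swing forward as they close: fully open they stand 13 mm farther back than shut.
Start: joints at [68.468, 24.242, 93.386, -0, 62.372, -1.089], TCP at [218.266, 585.632, 253.319] pointing down, gripper open.
Joint ranges: [-172.04, 172.04], [-51.8, 120.97], [4.93, 147.93], [-75.15, 255.16], [6.16, 154.13], [-145.62, 145.62]. Speed limits (degrees/s): [136.94, 136.94, 172.46, 180, 180, 180].

## Interface

Orientations are given as [roll, pitch, yaw] about the fixed x, y, z axes, in that order (R = Rz(yaw) Ry(pitch) Rx(roll)).
In Python, from bench import arm gives the robot as it stands.
- The arm moves only by the shell command python3 jog.py [FORCE], which reads ROWS from standard input. ROWS is a JSON list of rows, 1 to 10 of them, each an object with the fields aperture (the opening from 0.0 (shut) to 1.0 (fully open)), d (a list: dx, dy, dz in mm), rot (a list: a rotation vector rx, ry, rz in degrees); a field left out counts as zero (the opening has to be given); each row shifts and turns the commanded pose from where the row before left it, along the tool's axes as they then stand; what a row does not reach is not made up. A row lasts 1/10 s, in which the tool goes at most 50 mm and 8.59 degrees, less where a joint would pass 70% of its speed; a pose out of reach is approached as far as the arm can. The fingers move at their own pace and stop on an object; FORCE is the grip in N (left out, the last holds). Time passes only in rows, so rows that do not move let the fingers close. It prints the time, the measured TCP pose, the force, the opening and the grip force at its end. Input that does not fit is refused with a message, and nothing moves.
- arm.get_obs(): the state, without advancing time (a new reading comes with each control period).
- arm.snapshot(name): name is "scene" or "top" or "wrist"; returns (picture, depth): 420x560x3 uint8, red, green, blue; 420x560 float32, mm along the optical axis (not along the pixel's ray), 0 where there is no reading.
- arm.calibration(name): a dict with "fx", "fy", "cx", "cy" (pixels), "R" (3x3) and "t" (3): a world point X has camera coordinates R X + t; the wrist camera has in their place "mount" (4x4, takes a point from camera to tool coordinates, whose origin is the TCP and whose axes are the flange's). Camera axes: x right, y down, z forward; pixel columns grow to the right and rows downward; lengths in mm; the calibration is good to about 2 mm. A picture is of the moment at which its call begins: read the wrist's pose just before it. calibration takes no time and is no camera call.
- arm.job_done(): hands the job in; it is judged then, once.
The state is a dict: "clock": time; "qpos": joint angles; "dq": joint speeds; "joint_torque": joint torques, N m; "tcp_pos": TCP position; "orientation": TCP orientation; "contact_force": force on the tool from outside, world axes, zero at the start; "moment": the same for the moment, N m; "finger_gap": opening from 0.0 (shut) to 1.0 (fully open); "grasp_force": force on a finger pad.
Only numpy, scipy, OpenCV 4.12 (cv2) and the standard library are available. Lean on these libraries where they do the work, as an engineer would, in place of code of your own. Each camera call takes 0.05 s, during which the arm holds its last target. There are 200 camera calls.

## Working session

There is one attempt and no reset: what is moved stays moved. The work goes in short steps, Python scripts to look and compute and a shell command to move; the robot and the scene stay as the last step left them, time stands still between calls to the robot, and variables do not carry over. Pictures are saved under pics/ and viewed, at most 12 in all, crops included, and the job is handed in when it is done.

```bash
ls; mkdir -p pics
python3 - <<'E'
from bench import arm
import cv2,numpy as np
for n in("scene","top"):
    p,d=arm.snapshot(n); cv2.imwrite(f"pics/{n}0.png",p[:,:,::-1]); np.savez(f"{n}0.npz",p=p,d=d)
    c=arm.calibration(n);print(n,c)
print(arm.calibration("wrist")); print(arm.get_obs())
E
```

```text
bench.py
jog.py
pics
scene {'fx': 456.8872020032951, 'fy': 456.8872020032951, 'cx': 278.5348300461469, 'cy': 193.33482188106342, 'R': array([[ 0.699563  , -0.71435035,  0.01775343],
       [-0.37615003, -0.38926023, -0.84082556],
       [ 0.60755474,  0.5815325 , -0.54101496]]), 't': array([-425.05244978,  293.72792158,  912.54095347])}
top {'fx': 520.199917648036, 'fy': 520.199917648036, 'cx': 277.29995261997175, 'cy': 208.60762732884118, 'R': array([[-0.01095216, -0.99971535, -0.02119614],
       [-0.99673437,  0.01261057, -0.07975948],
       [ 0.08000407,  0.02025338, -0.99658876]]), 't': array([  -5.12066891,  578.94460464, 1368.04552984])}
{'fx': 347.3463967441643, 'fy': 347.3463967441643, 'cx': 284.25858466825423, 'cy': 213.45871835470655, 'mount': array([[-4.28370934e-04, -9.51275711e-01, -3.08341269e-01,
         7.98288603e+01],
       [ 9.99999562e-01, -6.64038566e-04,  6.59376583e-04,
         2.98325055e-01],
       [-8.31999422e-04, -3.08340852e-01,  9.51275579e-01,
        -1.20768226e+02],
       [ 0.00000000e+00,  0.00000000e+00,  0.00000000e+00,
         1.00000000e+00]])}
{'clock': 0.1, 'qpos': array([ 6.84690711e+01,  2.42804368e+01,  9.34269397e+01,  6.45880405e-04,
        6.23727452e+01, -1.09062753e+00]), 'dq': array([ 0.1323296 , -0.01463721, -0.09290393,  0.00900298,  0.02329477,
        0.09619783]), 'joint_torque': array([ 2.14350025e-04, -5.58427262e+01, -2.82442921e+01, -4.27312193e-05,
        3.01847307e-03, -4.65328367e-05]), 'tcp_pos': array([218.09302392, 585.21849329, 252.62000081]), 'orientation': array([-1.79919904e+02, -2.09674385e-03,  1.59559397e+02]), 'contact_force': array([-0.09664028, -0.63449773,  0.75449047]), 'moment': array([-0.04936656, -0.01904314,  0.01849508]), 'grasp_force': 0.0, 'finger_gap': 1.0011724351565483}
```

View pics/scene0.png

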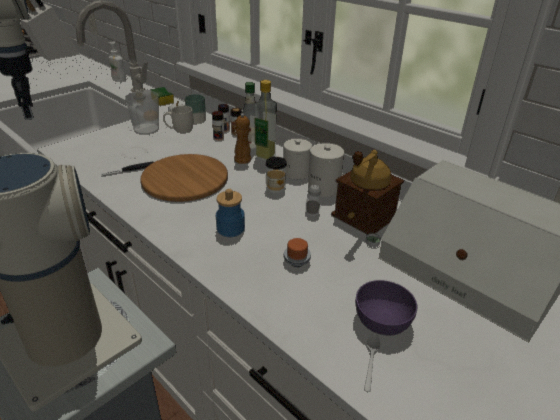

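View pics/top0.png

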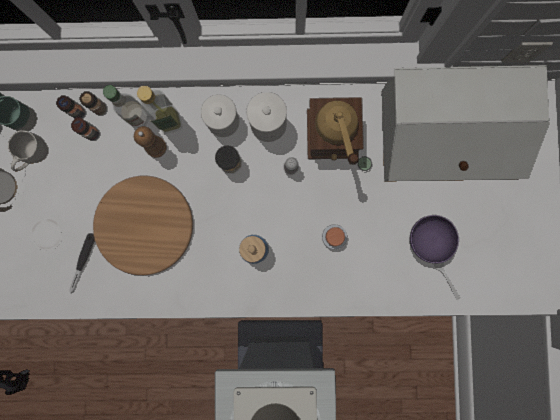

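The scene view shows the lidded blue jar at about (230,213), the copper-capped sifter at (297,252) and the board at (184,176). In the top view they are at (254,249), (335,237) and (143,225). The salt shaker is at (291,166), the honey jar at (228,159) and the bowl at (434,239).

```bash
cat > h.py <<'E'
from bench import arm
import cv2,numpy as np
def ray(n,uv,z,cal=None):
    c=cal or arm.calibration(n);R=np.array(c["R"]);t=np.array(c["t"])
    d=R.T@np.array([(uv[0]-c["cx"])/c["fx"],(uv[1]-c["cy"])/c["fy"],1]);o=-R.T@t
    return o+d*(z-o[2])/d[2]
def pose(o):
    from scipy.spatial.transform import Rotation as Ro
    T=np.eye(4);T[:3,:3]=Ro.from_euler('xyz',o["orientation"],degrees=True).as_matrix();T[:3,3]=o["tcp_pos"];return T
def wcal(o):
    c=dict(arm.calibration("wrist"));T=np.linalg.inv(pose(o)@c["mount"]);c["R"]=T[:3,:3];c["t"]=T[:3,3];return c
def blob(p,lo,hi,box):
    h=cv2.cvtColor(p,cv2.COLOR_RGB2HSV);m=cv2.inRange(h,lo,hi);k=np.zeros_like(m);x0,y0,x1,y1=box;k[y0:y1,x0:x1]=m[y0:y1,x0:x1]
    c=max(cv2.findContours(k,0,2)[0],key=cv2.contourArea);(x,y),r=cv2.minEnclosingCircle(c);M=cv2.moments(c)
    return (M['m10']/M['m00'],M['m01']/M['m00']),r,cv2.boundingRect(c),cv2.contourArea(c)
E
python3 - <<'E'
from h import *
t=np.load("top0.npz");s=np.load("scene0.npz")
def rep(k,n,p,lo,hi,box,z):
    b=blob(p,lo,hi,box);c=arm.calibration(n);X=ray(n,b[0],z);zc=(np.array(c["R"])@X+c["t"])[2]
    print(k,n,np.round(b[0],1),b[2],b[3],"world",X.round(1),"dia",round(2*np.sqrt(b[3]/np.pi)*zc/c["fx"],1))
O=(0,120,60),(14,255,255);W=(8,70,60),(25,255,255);B=(95,90,30),(120,255,255)
rep("cap","top",t["p"],*O,(315,220,355,255),58)
rep("cap","scene",s["p"],*O,(275,235,320,270),43)
rep("lid","top",t["p"],*W,(235,230,275,270),104)
rep("lid","scene",s["p"],*W,(210,185,250,212),108)
rep("board","top",t["p"],*W,(85,170,200,280),20)
rep("jar","scene",s["p"],*B,(205,195,255,240),45)
for uv in [(335,237),(254,249),(143,225)]: print(t["d"][uv[1],uv[0]])
for n,uv in (("salt",(291,166)),("honey",(228,159)),("bowl",(434,239))): print(n,ray("top",uv,90 if n!="bowl" else 40).round())
crop=np.hstack([cv2.resize(t["p"][205:285,225:365],None,fx=4,fy=4,interpolation=2)])
cv2.imwrite("pics/c1.png",crop[:,:,::-1])
E
```

```text
cap top [334.9 236.5] (326, 228, 18, 18) 218.5 world [ 501.7 -161.1   58. ] dia 43.2
cap scene [297.2 248.2] (288, 238, 20, 22) 311.0 world [ 503.2 -164.1   43. ] dia 47.9
lid top [251.9 248.7] (240, 236, 25, 26) 473.0 world [472.3  51.1 104. ] dia 61.5
lid scene [228.9 198. ] (217, 189, 25, 18) 301.0 world [466.   40.7 108. ] dia 49.7
board top [142.4 225.1] (93, 176, 99, 99) 7535.5 world [539.2 351.2  20. ] dia 263.3
jar scene [230.  220.7] (216, 205, 28, 32) 685.5 world [458.8  31.6  45. ] dia 76.6
1345.3947
1282.1252
1400.5042
salt [682. -50.  90.]
honey [703. 112.  90.]
bowl [ 493. -421.   40.]
```

View pics/c1.png

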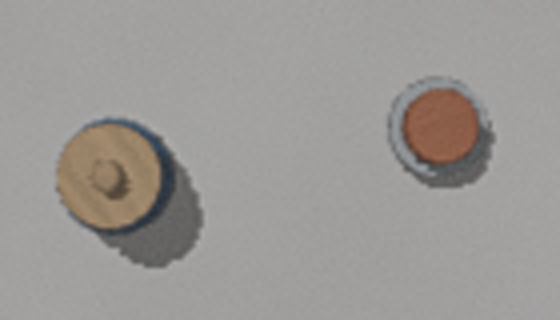

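```bash
python3 -c "
from bench import arm;print(arm.tcp_to_tips)"
echo '[{"aperture":1,"rot":[0,0,-6.8]},{"aperture":1,"rot":[0,0,-6.8]},{"aperture":1,"rot":[0,0,-6.84]}]' | python3 jog.py 40
echo '[{"aperture":1,"d":[-20,-40,0]},{"aperture":1,"d":[-20,-40,0]},{"aperture":1,"d":[-20,-40,0]},{"aperture":1,"d":[-20,-40,0]},{"aperture":1,"d":[-20,-40,0]},{"aperture":1,"d":[-20,-40,0]},{"aperture":1,"d":[-20,-40,0]},{"aperture":1,"d":[-20,-40,0]},{"aperture":1,"d":[-20,-40,0]},{"aperture":1,"d":[-20,-40,0]}]' | python3 jog.py
echo '[{"aperture":1,"d":[-20,-40,0]},{"aperture":1,"d":[-20,-40,0]},{"aperture":1,"d":[-14,-54,0]},{"aperture":1},{"aperture":1}]' | python3 jog.py
python3 - <<'E'
from h import *
o=arm.get_obs();print(o["tcp_pos"],o["orientation"]);p,d=arm.snapshot("wrist");cv2.imwrite("pics/w1.png",p[:,:,::-1]);np.savez("w1.npz",p=p,d=d)
c=wcal(o)
for z,lo,hi in((104,(8,70,40),(25,255,255)),):
    b=blob(p,lo,hi,(100,80,460,340));X=ray("",b[0],z,c);zc=(c["R"]@X+c["t"])[2];print(b,X,2*np.sqrt(b[3]/np.pi)*zc/c["fx"])
E
```

```text
22.0
clock: 0.4
tcp_pos: [218.1, 585.3, 252.8]
orientation: [-179.9, -0.0, -179.7]
contact_force: [-0.0, 0.4, 0.2]
finger_gap: 1.0
grasp_force: 0.0
clock: 1.4
tcp_pos: [418.6, 183.9, 253.3]
orientation: [-180.0, -0.0, -180.0]
contact_force: [0.0, -0.1, 0.3]
finger_gap: 1.002
grasp_force: 0.0
clock: 1.9
tcp_pos: [470.7, 56.1, 253.0]
orientation: [180.0, -0.0, 179.8]
contact_force: [-0.6, 0.4, -0.5]
finger_gap: 0.998
grasp_force: 0.0
[470.67657853  56.09578019 253.02881853] [ 1.79989543e+02 -4.51169442e-02  1.79809127e+02]
((277.47614428396923, 203.10774592225334), 39.558799743652344, (239, 165, 79, 77), 4639.0) [469.59874624  51.36674689 104.        ] 62.15694074403692
```

View pics/w1.png

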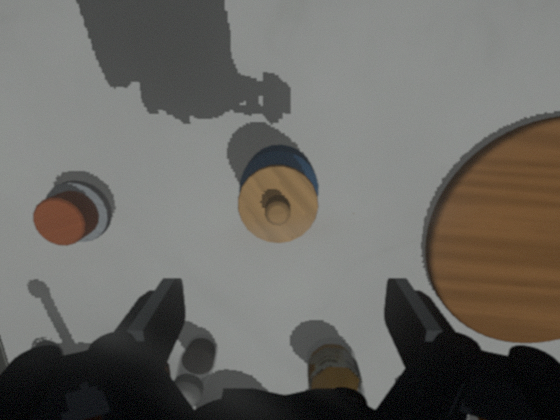

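The wrist view shows the lid disc centred at (278,203) with its knob at (278,210). The capped sifter is at (75,215) and the board is to the right. The lid's world position, (470, 51), agrees with the top view. I'll descend on the knob with the fingers pre-closed.

```bash
echo '[{"aperture":0.4,"d":[0,-4.7,0]},{"aperture":0.4,"d":[0,0,30]},{"aperture":0.4,"d":[0,0,30]},{"aperture":0.4,"d":[0,0,30]},{"aperture":0.4,"d":[0,0,15]},{"aperture":0.4,"d":[0,0,8]},{"aperture":0.4},{"aperture":0.4,"d":[0,0,4]},{"aperture":0.4,"d":[0,0,4]},{"aperture":0.4}]' | python3 jog.py
python3 - <<'E'
from h import *
o=arm.get_obs();print(o["tcp_pos"],o["contact_force"],o["finger_gap"]);p,d=arm.snapshot("wrist");cv2.imwrite("pics/w2.png",p[:,:,::-1])
E
```

```text
clock: 2.95
tcp_pos: [470.9, 52.6, 132.5]
orientation: [180.0, 0.0, -180.0]
contact_force: [-0.4, -0.2, 1.2]
finger_gap: 0.401
grasp_force: 0.0
[470.8928942   52.61731208 132.49731587] [-0.35438611 -0.24093306  1.17158463] 0.4009485503359495
```

View pics/w2.png

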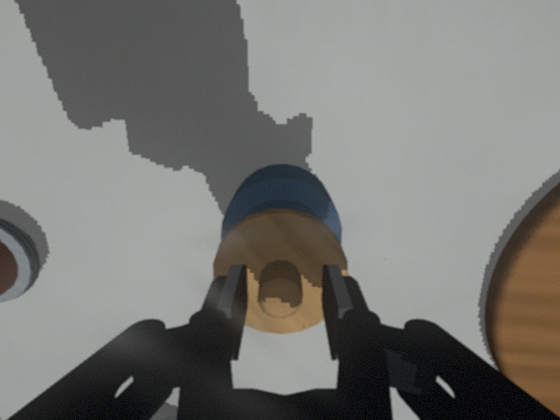

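The knob sits between the pads at about (280,290) and the pads look centred on it, with no contact. I'll close and lift.

```bash
echo '[{"aperture":0.4,"d":[0,-1.2,2]},{"aperture":0.2},{"aperture":0.1},{"aperture":0},{"aperture":0},{"aperture":0},{"aperture":0}]' | python3 jog.py
echo '[{"aperture":0,"d":[0,0,-4]},{"aperture":0,"d":[0,0,-8]},{"aperture":0,"d":[0,0,-15]},{"aperture":0,"d":[0,0,-20]},{"aperture":0,"d":[0,0,-10]},{"aperture":0}]' | python3 jog.py
```

```text
clock: 3.7
tcp_pos: [470.9, 51.2, 130.5]
orientation: [-180.0, 0.0, 180.0]
contact_force: [-1.5, -1.3, 5.0]
finger_gap: 0.214
grasp_force: 39.4
clock: 4.3
tcp_pos: [471.8, 51.5, 188.8]
orientation: [180.0, 0.2, -180.0]
contact_force: [-0.7, 0.0, -0.6]
finger_gap: 0.211
grasp_force: 39.2
```

```bash
echo '[{"aperture":0,"d":[-4,20,0]},{"aperture":0,"d":[-8,40,0]},{"aperture":0,"d":[-8,40,0]},{"aperture":0,"d":[-8,40,0]},{"aperture":0,"d":[-8,40,0]},{"aperture":0,"d":[-8,40,0]},{"aperture":0,"d":[-8,40,0]},{"aperture":0,"d":[-4,20,0]},{"aperture":0},{"aperture":0}]' | python3 jog.py
python3 - <<'E'
from h import *
o=arm.get_obs();print(o["contact_force"]);p,d=arm.snapshot("scene");q,_=arm.snapshot("wrist");cv2.imwrite("pics/s2.png",np.hstack([cv2.resize(p[60:300,80:400],None,fx=1.2,fy=1.2),cv2.resize(q,(384,288))])[:,:,::-1])
E
```

```text
clock: 5.3
tcp_pos: [525.9, 331.0, 186.1]
orientation: [-179.9, -0.1, -179.9]
contact_force: [-0.1, -0.2, -0.9]
finger_gap: 0.217
grasp_force: 39.3
[-0.13346478 -0.2344772  -0.91653588]
```

View pics/s2.png

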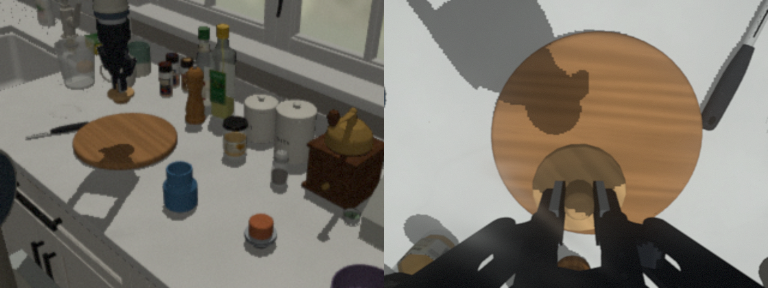

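The lid is held upright above the board, and the blue jar stands open and undisturbed. Next I lower the lid.

```bash
echo '[{"aperture":0,"d":[0,0,15]},{"aperture":0,"d":[0,0,30]},{"aperture":0,"d":[0,0,30]},{"aperture":0,"d":[0,0,20]},{"aperture":0,"d":[0,0,12]},{"aperture":0,"d":[0,0,4]},{"aperture":0},{"aperture":0,"d":[0,0,2]},{"aperture":0,"d":[0,0,1]},{"aperture":0}]' | python3 jog.py
echo '[{"aperture":0,"d":[0,0,1]},{"aperture":0}]' | python3 jog.py
```

```text
clock: 6.4
tcp_pos: [527.2, 331.5, 74.0]
orientation: [180.0, 0.1, 180.0]
contact_force: [-1.0, -0.5, -0.2]
finger_gap: 0.217
grasp_force: 39.3
clock: 6.6
tcp_pos: [526.8, 331.4, 72.5]
orientation: [180.0, 0.0, -180.0]
contact_force: [0.1, -0.1, -0.1]
finger_gap: 0.211
grasp_force: 39.3
```

```bash
echo '[{"aperture":0,"d":[0,0,0.8]},{"aperture":0,"d":[0,0,0.7]},{"aperture":0}]' | python3 jog.py
echo '[{"aperture":0.3},{"aperture":0.4},{"aperture":0.5},{"aperture":0.5},{"aperture":0.5,"d":[0,0,-5]},{"aperture":0.5,"d":[0,0,-15]},{"aperture":0.5,"d":[0,0,-30]},{"aperture":0.5,"d":[0,0,-30]},{"aperture":0.7,"d":[0,0,-30]}]' | python3 jog.py
echo '[{"aperture":1,"d":[4,-40,-10]},{"aperture":1,"d":[4,-48,0]},{"aperture":1,"d":[4,-48,0]},{"aperture":1,"d":[4,-48,0]},{"aperture":1,"d":[4,-48,0]},{"aperture":1,"d":[4,-48,0]},{"aperture":1,"d":[4,-48,0]},{"aperture":1,"d":[3,-48,0]},{"aperture":1,"d":[0,-48,0]},{"aperture":1,"d":[0,-48,0]}]' | python3 jog.py
echo '[{"aperture":1,"d":[0,-25,-10]},{"aperture":1},{"aperture":1}]' | python3 jog.py
python3 - <<'E'
from h import *
o=arm.get_obs();c=wcal(o);p,d=arm.snapshot("wrist");t,_=arm.snapshot("top");s,_=arm.snapshot("scene");np.savez("w3.npz",p=p,d=d,t=t)
print(o["tcp_pos"],o["orientation"])
b=blob(p,(0,120,40),(14,255,255),(100,60,460,340));print(b,ray("",b[0],58,c))
hsv=cv2.cvtColor(t,cv2.COLOR_RGB2HSV)
cv2.imwrite("pics/s3.png",np.hstack([cv2.resize(p,(400,300)),cv2.resize(t[130:310,80:320],(400,300))])[:,:,::-1])
E
```

```text
clock: 6.9
tcp_pos: [526.9, 331.5, 71.6]
orientation: [180.0, 0.0, -180.0]
contact_force: [-2.0, -0.4, 6.5]
finger_gap: 0.214
grasp_force: 40.0
clock: 7.8
tcp_pos: [526.9, 331.4, 183.2]
orientation: [180.0, 0.0, 180.0]
contact_force: [0.2, 0.8, -0.7]
finger_gap: 0.651
grasp_force: 0.0
clock: 8.8
tcp_pos: [495.7, -142.7, 192.3]
orientation: [-180.0, 0.1, 180.0]
contact_force: [1.7, -0.2, 0.4]
finger_gap: 0.998
grasp_force: 0.0
clock: 9.1
tcp_pos: [495.8, -166.0, 201.8]
orientation: [-180.0, 0.1, 179.9]
contact_force: [-0.4, 0.2, 0.3]
finger_gap: 0.999
grasp_force: 0.0
[ 495.80960704 -166.00608246  201.7530106 ] [-1.79988864e+02  7.23701632e-02  1.79901226e+02]
((288.2750342935528, 203.69723691945913), 28.73499870300293, (260, 183, 58, 41), 1701.0) [ 494.00584685 -162.12335832   58.        ]
```

View pics/s3.png

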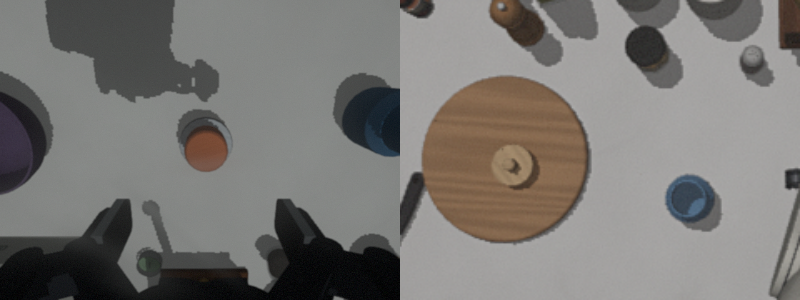

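The lid stands upright on the board and the jar mouth is open. The wrist view shows the capped sifter centred near (290,207) at full scale. I need better masks for the cap and the jar.

Run:
```python
from h import *
z=np.load("w3.npz");p=z["p"];t=z["t"];o=arm.get_obs();c=wcal(o)
for vlo in(20,40,60,90):
    for slo in (60,90,120,150):
        b=blob(p,(0,slo,vlo),(18,255,255),(200,120,380,300));print(vlo,slo,np.round(b[0],1),b[2],b[3],ray("",b[0],58,c).round(1))
print(p[170:250:6,290].tolist())
d=z["d"];cx=c
for v in(195,205,215,225): 
    print(d[v,290])
for lo in(20,40):
    b=blob(t,(95,60,lo),(125,255,255),(230,225,290,280));print("jar",b,ray("top",b[0],95))
```

```text
20 60 [288.  208.2] (259, 176, 60, 64) 2901.5 [ 497.  -160.7   58. ]
20 90 [288.2 209.5] (259, 177, 59, 63) 2609.0 [ 498.  -160.6   58. ]
20 120 [288.3 203.7] (260, 183, 58, 41) 1701.0 [ 493.3 -160.6   58. ]Traceback (most recent call last):
  File "<stdin>", line 5, in <module>
  File "h.py", line 15, in blob
    return (M['m10']/M['m00'],M['m01']/M['m00']),r,cv2.boundingRect(c),cv2.contourArea(c)
            ~~~~~~~~^~~~~~~~~
ZeroDivisionError: float division by zero
```

Run:
```python
from h import *
t=np.load("w3.npz")["t"]; o=arm.get_obs();print(o["tcp_pos"],o["orientation"])
c=wcal(o);p,d=arm.snapshot("wrist")
for s in(60,80):
    b=blob(p,(0,s,20),(18,255,255),(200,120,380,300));x,y,w,h=b[2];uv=(x+w/2-.5,y+h-w/2-.5);print(uv,b[2],ray("",uv,58,c).round(1))
b=blob(t,(95,60,20),(125,255,255),(230,225,290,280));print("jar",b,ray("top",b[0],70))
g=cv2.cvtColor(t,cv2.COLOR_RGB2HSV)[232:270,238:278]
print(g[18,:,2].tolist());print(g[:,18,2].tolist())
# steel rim in first top image
t0=np.load("top0.npz")["p"];h=cv2.cvtColor(t0,cv2.COLOR_RGB2HSV)[237,315:357];print(h.tolist())
```

```text
[ 495.56806545 -164.49249667  200.87954978] [ 1.79983732e+02 -2.10870272e-02 -1.79927800e+02]
(286.0, 210.0) (256, 177, 61, 64) [ 498.5 -162.3   58. ]
(286.5, 210.5) (257, 177, 60, 64) [ 498.9 -161.9   58. ]
jar ((253.25021645021644, 248.73419913419914), 14.243295669555664, (239, 235, 29, 28), 577.5) [472.39628954  50.05213711  70.        ]
[161, 131, 99, 102, 112, 68, 80, 84, 79, 82, 76, 80, 80, 82, 81, 80, 74, 80, 97, 127, 126, 129, 131, 134, 125, 90, 68, 64, 68, 63, 71, 101, 102, 101, 125, 167, 167, 165, 167, 163]
[163, 166, 152, 117, 104, 105, 112, 126, 90, 80, 79, 81, 81, 80, 77, 83, 77, 79, 97, 124, 132, 130, 131, 133, 129, 136, 136, 108, 74, 68, 70, 80, 100, 101, 97, 106, 162, 164]
[[0, 3, 158], [15, 3, 161], [10, 5, 162], [45, 3, 161], [20, 5, 161], [15, 6, 164], [30, 3, 156], [110, 6, 129], [100, 10, 148], [102, 9, 145], [3, 29, 105], [7, 123, 118], [10, 127, 139], [9, 122, 140], [9, 119, 141], [9, 121, 139], [9, 125, 137], [10, 120, 140], [8, 114, 141], [9, 124, 138], [9, 120, 142], [10, 115, 140], [10, 120, 140], [8, 121, 139], [10, 119, 141], [10, 118, 140], [9, 125, 137], [10, 122, 142], [9, 125, 137], [9, 113, 111], [0, 6, 86], [113, 10, 105], [0, 6, 122], [20, 5, 163], [15, 3, 165], [10, 5, 163], [10, 5, 163], [23, 6, 163], [0, 3, 161], [10, 5, 163], [30, 3, 162], [10, 5, 163]]
```

```bash
echo '[{"aperture":1,"d":[-4,2.5,0]},{"aperture":1,"d":[0,0,20]},{"aperture":1,"d":[0,0,35]},{"aperture":1,"d":[0,0,35]},{"aperture":1,"d":[0,0,20]},{"aperture":1,"d":[0,0,10]},{"aperture":1},{"aperture":1}]' | python3 jog.py
python3 - <<'E'
from h import *
o=arm.get_obs();print(o["tcp_pos"]);c=wcal(o);p,d=arm.snapshot("wrist");cv2.imwrite("pics/w4.png",p[:,:,::-1])
b=blob(p,(0,60,20),(18,255,255),(180,120,400,350));x,y,w,h=b[2];uv=(x+w/2-.5,y+h-w/2-.5);print(uv,b[2],ray("",uv,58,c).round(1))
E
```

```text
clock: 10.1
tcp_pos: [500.5, -163.0, 81.4]
orientation: [-180.0, 0.0, -180.0]
contact_force: [0.6, -0.3, -0.6]
finger_gap: 1.001
grasp_force: 0.0
[ 500.46142499 -163.0383383    81.40555058]
(284.5, 272.5) (233, 214, 104, 111) [ 496.2 -162.3   58. ]
```

View pics/w4.png

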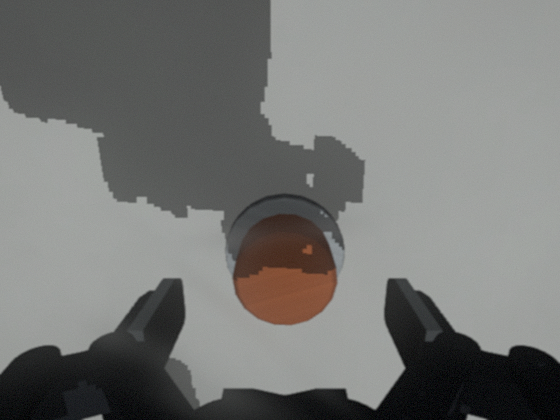

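The capped sifter is centred between the open fingers: cap at (285,274), pads at columns 185 and 385. I'll go down and grip the rim.

```bash
echo '[{"aperture":1,"d":[1.5,0,15]},{"aperture":1,"d":[0,0,15]},{"aperture":1,"d":[0,0,12]},{"aperture":1,"d":[0,0,8]},{"aperture":1,"d":[0,0,4]},{"aperture":1},{"aperture":1,"d":[0,0,1.5]},{"aperture":1}]' | python3 jog.py 50
echo '[{"aperture":0.85},{"aperture":0.75},{"aperture":0.6},{"aperture":0.6},{"aperture":0.6},{"aperture":0.6}]' | python3 jog.py
```

```text
clock: 10.95
tcp_pos: [498.5, -163.3, 25.6]
orientation: [-180.0, 0.0, 180.0]
contact_force: [-0.6, -0.1, -0.5]
finger_gap: 1.002
grasp_force: 0.0
clock: 11.55
tcp_pos: [498.5, -163.2, 26.1]
orientation: [-180.0, 0.0, -180.0]
contact_force: [-1.5, 0.7, 6.5]
finger_gap: 0.752
grasp_force: 53.2
```

```bash
echo '[{"aperture":0.6,"d":[0,0,-3]},{"aperture":0.6,"d":[0,0,-5]},{"aperture":0.6,"d":[0,0,-10]},{"aperture":0.6,"d":[0,0,-20]},{"aperture":0.6,"d":[0,0,-25]},{"aperture":0.6,"d":[0,0,-25]},{"aperture":0.6,"d":[0,0,-25]},{"aperture":0.6,"d":[0,0,-15]},{"aperture":0.6,"d":[0,0,-5]},{"aperture":0.6}]' | python3 jog.py
echo '[{"aperture":0.6,"d":[0,10,0]},{"aperture":0.6,"d":[0,10,0]},{"aperture":0.6,"d":[0,10,0]},{"aperture":0.6},{"aperture":0.6}]' | python3 jog.py
python3 - <<'E'
from h import *
o=arm.get_obs();print(o["tcp_pos"],o["orientation"]);c=wcal(o);p,d=arm.snapshot("wrist");np.savez("w5.npz",p=p,t=arm.snapshot("top")[0],s=arm.snapshot("scene")[0])
z=np.load("w5.npz");cv2.imwrite("pics/w5.png",np.hstack([cv2.resize(p,(480,360)),cv2.resize(z["s"][150:300,200:333],(319,360))])[:,:,::-1])
E
```

```text
clock: 12.55
tcp_pos: [498.5, -163.3, 159.2]
orientation: [-180.0, 0.1, 180.0]
contact_force: [0.7, -0.2, -1.7]
finger_gap: 0.748
grasp_force: 55.7
clock: 13.05
tcp_pos: [498.2, -132.6, 158.0]
orientation: [180.0, -0.0, -179.9]
contact_force: [-0.4, -0.8, -1.9]
finger_gap: 0.747
grasp_force: 55.8
[ 498.22659322 -132.61269266  158.01343764] [ 1.79996019e+02 -3.37829226e-02 -1.79931557e+02]
```

View pics/w5.png

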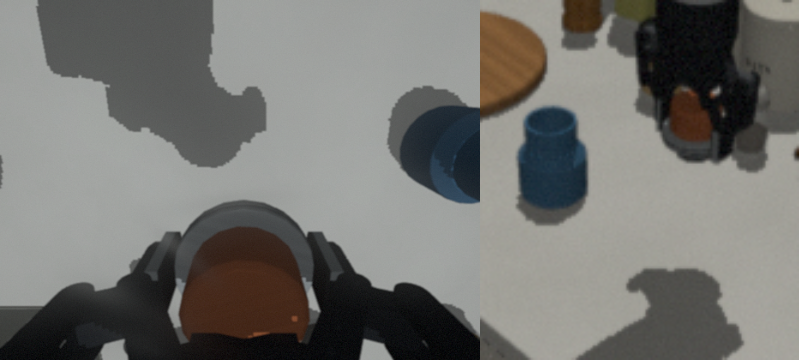

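The sifter is held level with the cap nested on it, rim at about (285,250) in the wrist view. The jar is upright. Next I carry it over the jar: dX is about -28.8 and dY about +183.8, and both cameras agree on the relative offset.

```bash
echo '[{"aperture":0.6,"d":[2,10,0]},{"aperture":0.6,"d":[4,25,0]},{"aperture":0.6,"d":[5,33,0]},{"aperture":0.6,"d":[6,38,0]},{"aperture":0.6,"d":[5,33,0]},{"aperture":0.6,"d":[4,25,0]},{"aperture":0.6,"d":[2,14,0]},{"aperture":0.6,"d":[0.8,5.8,0]},{"aperture":0.6},{"aperture":0.6}]' | python3 jog.py
python3 - <<'E'
from h import *
o=arm.get_obs();print(o["tcp_pos"],o["orientation"]);c=wcal(o);p,d=arm.snapshot("wrist");s=arm.snapshot("scene")[0];np.savez("w6.npz",p=p,s=s)
print("rim front x", ray("",(285,234.5),148,c))
m=cv2.inRange(cv2.cvtColor(p,cv2.COLOR_RGB2HSV),(95,60,15),(125,255,255));ys,xs=np.nonzero(m);print(xs.min(),xs.max(),ys.min(),ys.max(),[ (v,xs[ys==v].min(),xs[ys==v].max()) for v in range(ys.min()+5,ys.max(),12) if (ys==v).any()])
cv2.imwrite("pics/w6.png",np.hstack([p[100:420,130:430],cv2.resize(s[150:270,180:280],(267,320),interpolation=2)])[:,:,::-1])
E
```

```text
clock: 14.2
tcp_pos: [469.7, 50.0, 158.3]
orientation: [-180.0, 0.0, 180.0]
contact_force: [-0.1, -0.3, -1.8]
finger_gap: 0.753
grasp_force: 55.8
[469.72572084  50.01229155 158.34304903] [-1.79989934e+02  1.17605159e-02  1.79971463e+02]
rim front x [441.54265477  50.94371346 148.        ]
0 559 161 419 [(166, np.int64(263), np.int64(306)), (178, np.int64(249), np.int64(320)), (190, np.int64(243), np.int64(327)), (202, np.int64(237), np.int64(334)), (214, np.int64(233), np.int64(337)), (226, np.int64(233), np.int64(338)), (238, np.int64(236), np.int64(335)), (334, np.int64(385), np.int64(385)), (346, np.int64(391), np.int64(456)), (358, np.int64(391), np.int64(516)), (370, np.int64(376), np.int64(528)), (382, np.int64(51), np.int64(537)), (394, np.int64(60), np.int64(553)), (406, np.int64(3), np.int64(559)), (418, np.int64(0), np.int64(536))]
```

View pics/w6.png

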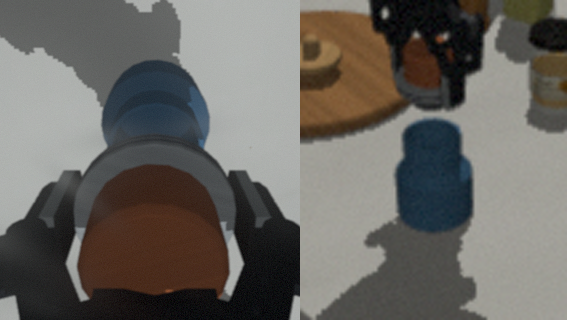

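The sifter hangs level over the jar with the cap on. Sideways alignment is good: the jar centre column and the rim column are both about 285. I'll check the fore-aft offset numerically.

Run:
```python
from h import *
z=np.load("w6.npz");p=z["p"];o=arm.get_obs();c=wcal(o)
print([(v,p[v,283:288].mean(0).round().astype(int).tolist()) for v in range(196,300,3)])
X=lambda v,z:ray("",(285,v),z,c)[0].round(1)
print("jar base front 432?",X(160,0),"at52:",X(160,52))
for v in (238,241,244,247,250,265,270,275): print(v,"z148",X(v,148),"z160",X(v,160),"cap z190",X(v,190))
s=z["s"]
R,t=(np.array(arm.calibration("scene")[k]) for k in "Rt");C=arm.calibration("scene")
def pr(P):
    q=R@np.array(P)+t;return (C["fx"]*q[0]/q[2]+C["cx"],C["fy"]*q[1]/q[2]+C["cy"])
print("scene mouth pred",pr((470,51,95)),"sifter rim pred",pr((470,51,160)),"cap mid",pr((470,51,176)))
b=blob(s,(95,90,25),(120,255,255),(200,180,260,245));print(b)
b=blob(s,(0,100,20),(16,255,255),(210,155,245,185));print(b)
```

```text
[(196, [34, 47, 59]), (199, [35, 48, 59]), (202, [34, 49, 61]), (205, [39, 57, 75]), (208, [39, 55, 70]), (211, [38, 56, 71]), (214, [39, 56, 72]), (217, [40, 55, 71]), (220, [43, 59, 73]), (223, [43, 59, 72]), (226, [46, 60, 73]), (229, [46, 61, 73]), (232, [51, 62, 73]), (235, [49, 51, 54]), (238, [53, 56, 59]), (241, [58, 61, 64]), (244, [77, 80, 83]), (247, [73, 77, 80]), (250, [73, 76, 78]), (253, [72, 75, 78]), (256, [72, 75, 77]), (259, [73, 75, 77]), (262, [72, 75, 78]), (265, [60, 43, 37]), (268, [57, 37, 29]), (271, [57, 37, 30]), (274, [58, 36, 28]), (277, [59, 37, 27]), (280, [58, 36, 28]), (283, [56, 35, 24]), (286, [58, 36, 27]), (289, [59, 36, 25]), (292, [58, 36, 25]), (295, [59, 35, 26]), (298, [59, 36, 25])]
jar base front 432? 435.4 at52: 427.0
238 z148 443.1 z160 438.2 cap z190 426.1
241 z148 444.4 z160 439.4 cap z190 427.0
244 z148 445.7 z160 440.6 cap z190 427.9
247 z148 447.0 z160 441.8 cap z190 428.8
250 z148 448.4 z160 443.0 cap z190 429.7
265 z148 455.2 z160 449.2 cap z190 434.3
270 z148 457.5 z160 451.3 cap z190 435.9
275 z148 459.8 z160 453.4 cap z190 437.5
scene mouth pred (np.float64(227.65415677021582), np.float64(200.01778298842567)) sifter rim pred (np.float64(226.54826235317012), np.float64(178.34251327353587)) cap mid (np.float64(226.26550889000598), np.float64(172.80061209161798))
((229.80347144456886, 216.29451287793952), 20.69258689880371, (217, 195, 27, 42), 893.0)
((224.6406926406926, 173.76709956709956), 10.295730590820312, (218, 164, 15, 19), 192.5)
```

Wrist view puts both the sifter (x ≈ 473.6) and the jar (x ≈ 473.4) on the same axis, so they are aligned within about 1 mm. I'll lower in small steps while watching the force.

```bash
echo '[{"aperture":0.6,"d":[0,0.5,10]},{"aperture":0.6,"d":[0,0,12]},{"aperture":0.6,"d":[0,0,10]},{"aperture":0.6,"d":[0,0,4]},{"aperture":0.6,"d":[0,0,3]},{"aperture":0.6,"d":[0,0,3]},{"aperture":0.6,"d":[0,0,2]},{"aperture":0.6}]' | python3 jog.py
echo '[{"aperture":0.6,"d":[0,0,2]},{"aperture":0.6,"d":[0,0,2]},{"aperture":0.6,"d":[0,0,1]},{"aperture":0.6}]' | python3 jog.py
```

```text
clock: 15.1
tcp_pos: [469.5, 51.1, 114.2]
orientation: [-180.0, -0.0, 180.0]
contact_force: [0.4, 0.2, -1.6]
finger_gap: 0.751
grasp_force: 55.8
clock: 15.5
tcp_pos: [469.4, 51.1, 109.2]
orientation: [-180.0, -0.0, 180.0]
contact_force: [1.4, -1.0, -1.5]
finger_gap: 0.751
grasp_force: 55.8
```

```bash
echo '[{"aperture":0.6,"d":[0,0,1.5]},{"aperture":0.6,"d":[0,0,1]},{"aperture":0.6,"d":[0,0,0.6]},{"aperture":0.6}]' | python3 jog.py
echo '[{"aperture":0.6,"d":[0,0,0.6]},{"aperture":0.6,"d":[0,0,0.4]},{"aperture":0.6}]' | python3 jog.py
```

```text
clock: 15.9
tcp_pos: [469.4, 51.1, 106.1]
orientation: [-180.0, -0.0, 180.0]
contact_force: [0.2, -0.7, -2.7]
finger_gap: 0.752
grasp_force: 55.8
clock: 16.2
tcp_pos: [469.5, 51.1, 105.2]
orientation: [180.0, 0.0, 180.0]
contact_force: [-0.2, -0.1, -2.3]
finger_gap: 0.749
grasp_force: 55.8
```

```bash
echo '[{"aperture":0.6,"d":[0,0,0.5]},{"aperture":0.6}]' | python3 jog.py
echo '[{"aperture":0.6,"d":[0,0,0.5]},{"aperture":0.6}]' | python3 jog.py
echo '[{"aperture":0.6,"d":[0,0,0.5]},{"aperture":0.6}]' | python3 jog.py
```

```text
clock: 16.4
tcp_pos: [469.5, 51.1, 105.1]
orientation: [-180.0, 0.0, 180.0]
contact_force: [-2.6, -0.9, 5.2]
finger_gap: 0.753
grasp_force: 56.7
clock: 16.6
tcp_pos: [469.6, 51.1, 105.1]
orientation: [180.0, 0.0, 180.0]
contact_force: [-4.0, -0.9, 11.5]
finger_gap: 0.753
grasp_force: 57.4
clock: 16.8
tcp_pos: [469.6, 51.1, 105.0]
orientation: [180.0, 0.0, 180.0]
contact_force: [-4.9, -1.3, 18.7]
finger_gap: 0.754
grasp_force: 58.0
```

Firm seat contact at the expected height (TCP 105, so sifter at 79). Now release.

```bash
echo '[{"aperture":0.6,"d":[0,0,-1]},{"aperture":0.6},{"aperture":0.78},{"aperture":0.82},{"aperture":0.9},{"aperture":1},{"aperture":1},{"aperture":1},{"aperture":1},{"aperture":1}]' | python3 jog.py
echo '[{"aperture":1,"d":[0,0,-5]},{"aperture":1,"d":[0,0,-8]},{"aperture":1,"d":[0,0,-8]},{"aperture":1,"d":[0,0,-8]},{"aperture":1},{"aperture":1}]' | python3 jog.py
python3 - <<'E'
from h import *
o=arm.get_obs();print(o["tcp_pos"]);p,_=arm.snapshot("wrist");s=arm.snapshot("scene")[0];np.savez("w7.npz",p=p,s=s)
cv2.imwrite("pics/w7.png",np.hstack([p[100:420,130:430],cv2.resize(s[150:270,180:280],(267,320),interpolation=2)])[:,:,::-1])
E
```

```text
clock: 17.8
tcp_pos: [469.5, 51.1, 104.7]
orientation: [-180.0, -0.0, 180.0]
contact_force: [-0.0, -0.6, 0.8]
finger_gap: 0.999
grasp_force: 0.0
clock: 18.4
tcp_pos: [469.7, 51.1, 134.2]
orientation: [180.0, 0.1, 180.0]
contact_force: [0.4, -0.4, 0.2]
finger_gap: 1.0
grasp_force: 0.0
[469.69179201  51.13952071 134.16579992]
```

View pics/w7.png

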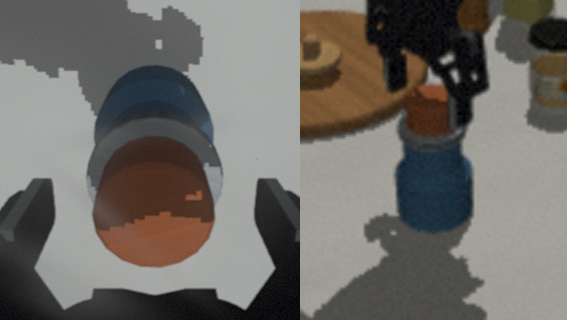

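The sifter is seated in the jar with the cap on it at about (285,300) in the wrist frame, and the fingers are clear on both sides. Now I grip the cap and lift it.

```bash
echo '[{"aperture":1,"d":[0,0,2]},{"aperture":0.8},{"aperture":0.7},{"aperture":0.62},{"aperture":0.5},{"aperture":0.4},{"aperture":0.4},{"aperture":0.4},{"aperture":0.4}]' | python3 jog.py 30
echo '[{"aperture":0.4,"d":[0,0,-2]},{"aperture":0.4,"d":[0,0,-3]},{"aperture":0.4,"d":[0,0,-5]},{"aperture":0.4,"d":[0,0,-8]},{"aperture":0.4,"d":[0,0,-10]},{"aperture":0.4,"d":[0,0,-10]},{"aperture":0.4,"d":[0,0,-12]},{"aperture":0.4,"d":[0,0,-5]},{"aperture":0.4},{"aperture":0.4}]' | python3 jog.py
python3 - <<'E'
from h import *
p,_=arm.snapshot("wrist");s=arm.snapshot("scene")[0];t=arm.snapshot("top")[0]
cv2.imwrite("pics/w8.png",np.hstack([p[100:420,130:430],cv2.resize(s[140:260,180:280],(267,320),interpolation=2),cv2.resize(t[150:300,90:190],(213,320))])[:,:,::-1])
b=blob(s,(95,90,25),(120,255,255),(200,180,260,245));print(b)
print(arm.get_obs())
E
```

```text
clock: 19.4
tcp_pos: [469.5, 51.1, 131.9]
orientation: [-180.0, 0.0, -180.0]
contact_force: [-0.7, -0.2, 4.7]
finger_gap: 0.583
grasp_force: 30.9
clock: 20.4
tcp_pos: [469.4, 51.1, 186.8]
orientation: [180.0, 0.0, 180.0]
contact_force: [-1.0, 0.2, -0.9]
finger_gap: 0.583
grasp_force: 31.2
((229.9961324631375, 220.54532269760696), 17.49295425415039, (216, 204, 28, 33), 689.5)
{'clock': 20.55, 'qpos': array([ 4.77007074e+00,  1.72582700e+01,  1.15266563e+02,  1.38157086e-03,
        4.75307991e+01, -8.52264519e+01]), 'dq': array([-0.07508699,  0.06720886, -0.06661787,  0.00801116,  0.00545643,
       -0.01938073]), 'joint_torque': array([ 1.58495830e-03, -4.22240996e+01, -2.20842683e+01, -2.08220063e-04,
       -1.29530963e-03, -2.30277374e-05]), 'tcp_pos': array([469.14604988,  51.09485163, 186.28284856]), 'orientation': array([-1.79996385e+02, -5.55240270e-02,  1.79995588e+02]), 'contact_force': array([-0.45434358,  0.01394348, -0.84620252]), 'moment': array([-0.03341705,  0.01414683, -0.02718621]), 'grasp_force': 31.161167845129967, 'finger_gap': 0.5811189315177676}
```

View pics/w8.png

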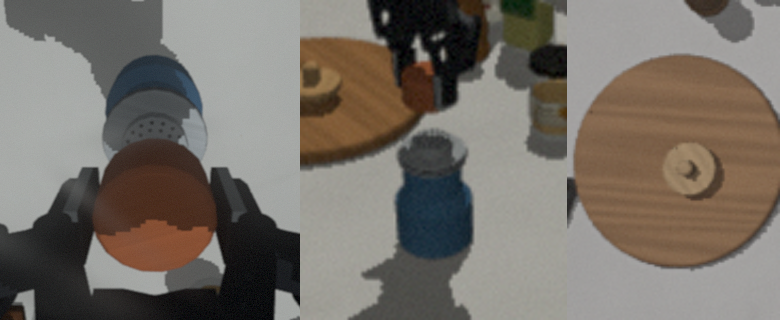

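The cap is held upright in the gripper, and the sifter's perforated boss is visible, seated in the jar. The lid is upright on the board and the jar has not moved. Handing in.

```bash
python3 -c "
from bench import arm;print(arm.job_done())"
```

```text
the job is handed in; nothing more can be done
None
```

I handed the job in at about 20.5 s on the robot's clock (limit 72 s): the wooden lid stands on the board, the sifter is seated in the jar, and the gripper holds the copper cap upright above it; the hand-in call returned no verdict.

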